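Mount a bangle on the leaning sizer and throw the lever into the marked notch

TASK

Slide the larger of the two brass bangles, the one that fits, onto the leaning mandrel of the bangle sizer until it sits fully home against the collar. Then lock it: move the gated lever sideways out of its front notch, along the lane, and let it settle fully into the notch that the pointer bar points at. Let go of everything and leave the other bangle and the rest of the things where they are.

Things in the scene. Friction and masses are not known exactly. Their poses are not given: they have to be found in the camera images.
- sizer: Bangle sizer, a fixed grey bench machine on a dark plate 150 (x) x 290 (y) x 12 mm. Origin: centre of its underside on the table; +x is the machine's back (away from the robot), +y its left, z up. The leaning mandrel stands at its left (y = +100 mm) and the lever housing (140 x 112 mm, top 107 mm high, y from -143 to -31 mm) at its right.
- mandrel: Steel mandrel 53 mm in diameter and 60 mm long (straight for 44 mm, then tapering to 34 mm at the tip), on a dark collar 76 mm across. It leans 35 degrees (0.61 rad) from vertical towards the machine's front. Origin: on its axis at the collar's face, where the bangle comes to rest, 85 mm above the table; +z runs along the mandrel to its tip, y is level (the machine's y).
- mandrel_mid (a point): Point on the mandrel's axis 20 mm above the collar's face: the middle of a bangle that is fully home.
- bangle_wide: The larger brass bangle, an open cylinder 64 mm outside, 57 mm bore, 40 mm high, 0.1 to 0.2 kg, standing on the table on one rim with its axis vertical. It is the one that fits the mandrel. Origin: centre of its lower rim plane; z along its axis. Either end may go first.
- bangle_mid (a point): Centre of the larger bangle, on its axis, 20 mm from either rim.
- bangle_narrow: The smaller brass bangle, 52 mm outside, 45 mm bore, 40 mm high; too small for the mandrel, to be left alone. Origin: centre of its lower rim.
- pointer: Brass pointer bar, 40 mm long, 14 wide, 12 high, fixed on top of the lever housing beside the gate, its pointed end towards the marked notch (the middle or the back one). Origin: on its underside, about 15 mm behind the point; it points along its -y. The marked notch has the same x in the machine's frame. A round thumbscrew head, meaning nothing, stands at the other of these two notches.
- notch_front (a point): Front notch, where the lever starts: the point on the gate plate's top (115 mm above the table) where the 12 mm thick lever rod stands. The gate has a straight lane along the machine's x, 22 mm wide, and three notches 22 mm wide and 11 mm deep opening off it to the machine's left (+y), 43.7 mm apart.
- notch_middle (a point): The same at the middle notch.
- notch_back (a point): The same at the back notch.
- lever_pivot (a point): The lever's pivot, 35 mm above the table, inside the housing: the lever turns about this point both ways.
- lever_knob (a point): Centre of the black ball knob, 34 mm in diameter, on top of the lever, 160 mm from the pivot. Seated upright in the middle notch it is about 195 mm above the table.
- lever_swing (a joint): Lever's fore-and-aft angle, rad: -0.5 in the front notch, 0 in the middle notch, +0.5 in the back notch; positive leans to the machine's back. It rubs a little and stays where it is left.
- lever_side (a joint): Lever's sideways angle, rad, positive to the machine's left (+y). A spring (4 to 6 N at the knob) pushes it left, into the notches: about +0.06 when seated. To pass along the lane hold it between -0.08 and -0.17; -0.13 is the lane's middle. Knob = pivot + machine axes x (160 mm cos(side) sin(swing), 160 sin(side), 160 cos(side) cos(swing)).
- pearl_jar: White jar with a brass lid, 60 mm across, 85 mm high; bystander. Origin: centre of its underside.
- mallet: Hammer 200 mm long lying on the table; bystander.
- polish_brush: Brush 160 mm long lying in front of the machine; bystander.
- charm_bowl: White bowl 90 mm across, 40 mm high; bystander. Origin: centre of its underside.
- chain_spool: Brass spool 60 mm across, 50 mm high, standing; bystander. Origin: centre of its underside.
Mind the look-alikes: they are no part of the job. What is shaped like the bangle_wide but purple is not meant.

How it is judged:
By the outcome, as a careful person would: the job done as asked, in the order asked, and still so for the second after the job is handed in, with the robot touching nothing.
It also fails if it takes over 59 s, if anything falls off the work surface, if the arm or the gripper's body presses on something with over 40 N, if the wrist force passes 120 N, or if a joint passes its speed limit or range.

ROBOT

A 6-joint arm with a two-finger parallel gripper is mounted at the origin on the work surface. World frame = base frame: x ahead of the robot, y to its left, z up, the work surface at z = 0. Lengths are in m, angles in degrees, forces in N, time in s.
With the tool pointing down it reaches from about 0.35 to 0.875 m from the base axis. Payload 4.2 kg.
Tool frame: the origin (TCP) lies midway between the tips of the shut fingers; the grasp point (between the pads) lies 19 mm behind it; z points along the fingers, y is the line along which they close (so a half turn about z gives the same grasp; the last joint's range is limited). The gripper opens to 87 mm and grips with 3 to 60 N. Pads are 19 mm wide; open, the fingers measure 117 mm over their backs; the gripper's body (75 mm by 190 mm) begins 51 mm behind the grasp point.
Start: joints at [88.786, 22.042, 0.453, 0, -68.411, -14.817], TCP at [0.173, 0.601, 0.223] pointing down, gripper open.
Joint ranges: [-179.83, 179.83], [-69.29, 118.12], [-61.27, 80.66], [-181.25, 117.63], [-171.15, -9.14], [-177.46, 177.46]. Speed limits (degrees/s): [159.86, 159.86, 180, 180, 180, 180].

INTERFACE

Orientations are given as a 3x3 rotation matrix whose columns are the frame's x, y, z axes.
In Python, from station import * gives the robot as it stands.
- The arm moves only by the tool move_arm, never from a script. Its argument "targets" is text: rows parted by semicolons, each of 4 numbers parted by spaces: the shift along the world's x, y, z in units of 25 mm (1.0 is 25 mm), then the turn about the world's z in units of 5 degrees (1.0 is 5 degrees). In form: tx ty tz spin; .... A call has 1 to 10 rows; each row shifts and turns the commanded pose from where the row before left it; what a row does not reach is not made up. A row lasts 1/12 s, in which the tool goes at most 41.7 mm and 7.16 degrees, less where a joint would pass 70% of its speed; a pose out of reach is approached as far as the arm can. A call is refused whole if a number of a shift passes 1 or a number of a turn 1, either way. A call with a gripper value outside its range is refused whole. "gripper" is the finger opening in mm, from 0 to 87, set as the call begins (left out, the last holds). The fingers move at their own pace and stop on an object; the grip force is fixed at half the most. Time passes only in rows, so rows that do not move let the fingers close. It gives the time, the measured TCP pose, the force, the opening and the grip force at its end, in the units of the state.
- sense(): the state, without advancing time (a new reading comes with each control period).
- capture(name): name is "scene" or "top" or "wrist"; returns a dict with "image" (400x640x3 uint8, blue, green, red), "fx", "fy", "cx", "cy" (pixels), "world_from_camera" (4x4, takes a point from camera to world coordinates); the wrist camera has in their place "hand_eye" (4x4, takes a point from camera to tool coordinates, whose origin is the TCP and whose axes are the flange's). Camera axes: x right, y up, looking along -z (the intrinsics and any distortion apply to the point x, -y, -z); pixel columns grow to the right and rows downward; lengths in m; the calibration is good to about 2 mm. The wrist camera is an equidistant fisheye: a pixel r from the principal point sees the ray r / f radians off the axis. A picture is of the moment at which its call begins: read the wrist's pose just before it. There is no depth.
- finish_job(): hands the job in; it is judged then, once.
The state is a dict: "time_s": time; "joints": joint angles; "joint_velocities": joint speeds; "effort": joint torques, N m; "tcp_pos": TCP position; "ee_rot": TCP orientation; "wrist_force": force on the tool from outside, world axes, zero at the start; "moment": the same for the moment, N m; "gripper_width": opening from 0.0 (shut) to 1.0 (fully open); "gripper_force": force on a finger pad.
Only numpy, scipy, OpenCV 4.12 (cv2) and the standard library are available. Lean on these libraries where they do the work, as an engineer would, in place of code of your own. Each camera call takes 0.05 s, during which the arm holds its last target. There are 200 camera calls.

## Working session

There is one attempt and no reset: what is moved stays moved. The work goes in short steps, Python scripts to look and compute and a tool call to move; the robot and the scene stay as the last step left them, time stands still between calls to the robot, and variables do not carry over. Pictures are saved under pics/ and viewed, at most 10 in all, crops included, and the job is handed in when it is done.

Besides the shell and the picture viewer there is one more tool, called after "Call:" as a command line: name --argument value ..., lists and objects as JSON in quotes. move_arm: Moves the arm, as the interface text tells. Its arguments: {"type":"object","properties":{"targets":{"type":"string"},"gripper":{"type":"number"}},"required":["targets"]}

```bash
mkdir -p pics; ls; cat > h.py <<'E'
from station import *
import numpy as np, cv2
def ray(c,u,v):
    M=np.array(c["world_from_camera"]); d=np.array([(u-c["cx"])/c["fx"],-(v-c["cy"])/c["fy"],-1.0])
    return M[:3,3],M[:3,:3]@d
def onz(c,u,v,z):
    o,d=ray(c,u,v); return o+d*(z-o[2])/d[2]
def tri(rays):
    A=np.zeros((3,3));b=np.zeros(3)
    for o,d in rays:
        d=d/np.linalg.norm(d);P=np.eye(3)-np.outer(d,d);A+=P;b+=P@o
    p=np.linalg.solve(A,b)
    return p,[np.linalg.norm(np.cross(p-o,d/np.linalg.norm(d))) for o,d in rays]
def proj(c,p):
    M=np.array(c["world_from_camera"]);q=M[:3,:3].T@(np.array(p)-M[:3,3])
    return c["cx"]+c["fx"]*q[0]/-q[2], c["cy"]-c["fy"]*q[1]/-q[2]
E
python3 - <<'E'
from h import *
for n in("scene","top"):
    c=capture(n);cv2.imwrite(f"pics/{n}0.png",c["image"]);print({k:(np.round(v,4).tolist() if k!="image" else 0) for k,v in c.items()})
s=sense();print(s)
E
```

```text
pics
{'image': 0, 'fx': 491.1904, 'fy': 491.1904, 'cx': 318.1522, 'cy': 197.2304, 'world_from_camera': [[-0.6422, -0.4488, 0.6215, 1.3501], [0.7664, -0.3931, 0.508, 0.7066], [0.0163, 0.8025, 0.5964, 0.9506], [0.0, 0.0, 0.0, 1.0]]}
{'image': 0, 'fx': 372.9509, 'fy': 372.9509, 'cx': 321.2917, 'cy': 205.2745, 'world_from_camera': [[0.0298, 0.9952, -0.0934, 0.4105], [-0.9995, 0.0307, 0.0087, 0.0386], [0.0115, 0.0931, 0.9956, 1.3577], [0.0, 0.0, 0.0, 1.0]]}
{'time_s': 0.1, 'joints': array([ 8.87844816e+01,  2.20866290e+01,  3.88469614e-01, -2.44535664e-02,
       -6.84125312e+01, -1.48177990e+01]), 'joint_velocities': array([-0.02494027, -0.13114623,  0.16138001,  0.01802919, -0.0161132 ,
       -0.07917433]), 'effort': array([-3.63323818e-05, -3.91686273e+01,  1.87935108e+01,  4.23186466e+00,
        1.34549654e-02, -6.99502766e-05]), 'tcp_pos': array([0.1724489 , 0.60017966, 0.22157424]), 'ee_rot': array([[ 9.61057787e-01, -2.76347135e-01, -4.37750669e-04],
       [-2.76347459e-01, -9.61055869e-01, -1.92303016e-03],
       [ 1.10721024e-04,  1.96911439e-03, -9.99998055e-01]]), 'wrist_force': array([ 0.4634513 ,  0.89202123, -0.466676  ]), 'moment': array([-0.00844577,  0.01358503,  0.0003325 ]), 'gripper_force': 0.0, 'gripper_width': 1.001508206311663}
```

View pics/scene0.png

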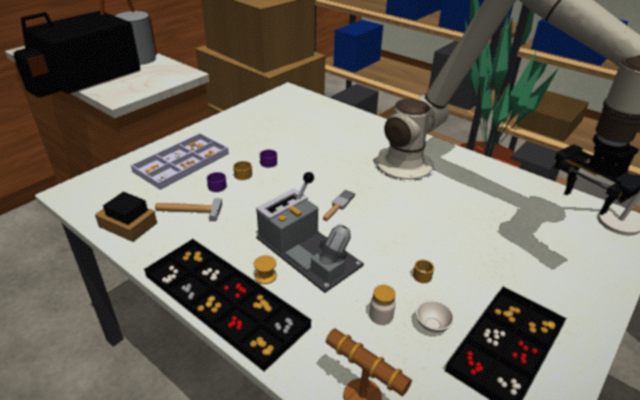

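View pics/top0.png

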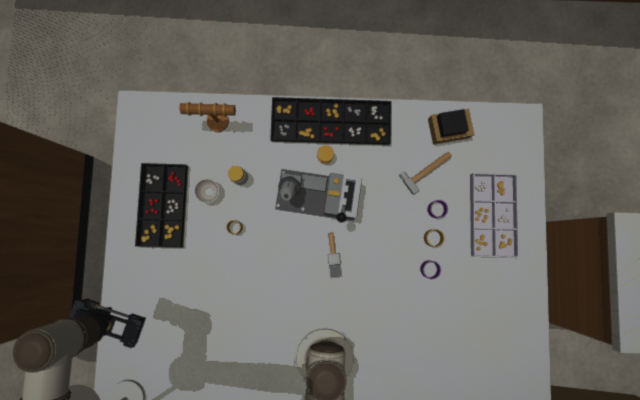

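The scene view shows the machine at (305,245) with its knob at (308,178), and brass bangles at (243,170) and (424,271). The top view has the machine at (318,193) and the brass bangles at (433,238) and (235,227). I'll measure the bangles next and zoom in on the machine.

```bash
python3 - <<'E'
from h import *
T=capture("top");S=capture("scene")
def z(im,x0,x1,y0,y1,k): return cv2.resize(im[y0:y1,x0:x1],None,fx=k,fy=k,interpolation=cv2.INTER_CUBIC)
a=z(T["image"],265,375,160,235,7);cv2.imwrite("pics/t1.png",a)
b=z(S["image"],245,375,165,295,4.6);cv2.imwrite("pics/s1.png",b)
for n,c,boxes in(("top",T,[(222,250,214,240),(420,446,226,250)]),("scene",S,[(410,440,255,285),(230,256,158,182)])):
    hsv=cv2.cvtColor(c["image"],cv2.COLOR_BGR2HSV)
    m=((hsv[...,0]<30)&(hsv[...,0]>8)&(hsv[...,1]>100)).astype(np.uint8)
    for x0,x1,y0,y1 in boxes:
        mm=np.zeros_like(m);mm[y0:y1,x0:x1]=m[y0:y1,x0:x1]
        ys,xs=np.nonzero(mm);h=cv2.convexHull(np.c_[xs,ys].astype(np.int32))
        e=cv2.fitEllipse(h);print(n,e,xs.min(),xs.max(),ys.min(),ys.max(),onz(c,*e[0],.02 if n=="scene" else .03).round(4))
E
```

```text
top ((233.583251953125, 226.81080627441406), (13.496658325195312, 14.725457191467285), 94.72240447998047) 227 241 220 233 [0.4487 0.3357 0.03  ]
top ((433.9805603027344, 237.60870361328125), (17.022279739379883, 18.920433044433594), 99.10224151611328) 425 443 230 246 [ 0.4318 -0.3774  0.03  ]
scene ((423.1147155761719, 270.764892578125), (20.26380157470703, 22.79386329650879), 177.42819213867188) 414 433 260 282 [0.4476 0.3342 0.02  ]
scene ((242.43556213378906, 169.86581420898438), (18.439868927001953, 18.85177230834961), 59.5062370300293) 234 250 162 179 [ 0.4308 -0.3815  0.02  ]
```

View pics/t1.png

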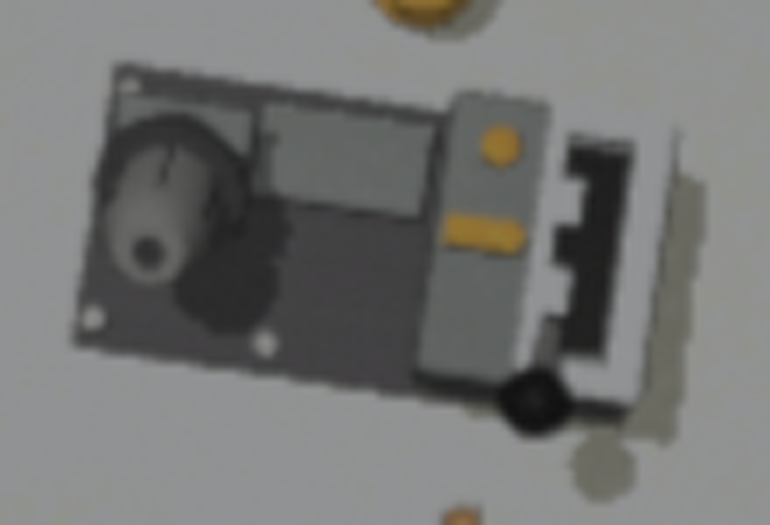

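View pics/s1.png

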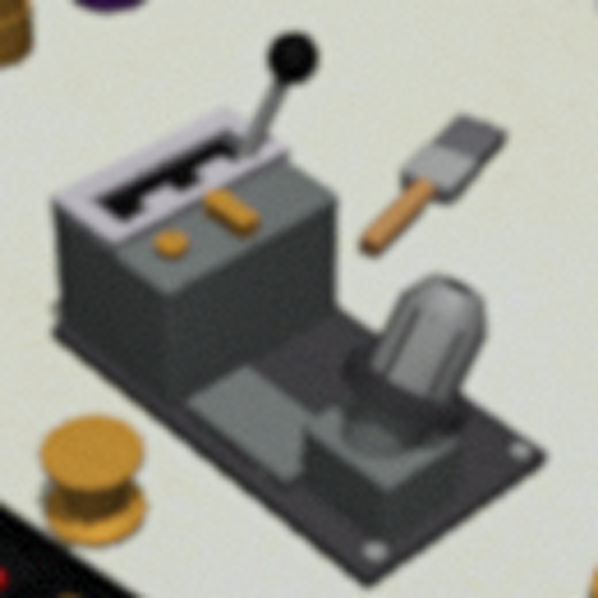

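The zoomed top view shows the pointer bar at (485,232), level with the middle notch at (570,245). The round screw is at (500,145), by the back notch, so the **middle notch** is the target. The plate corners are at (115,65) and (75,345), and the knob is at (535,402). In the scene zoom the knob is at (292,57), the front-left corner at (545,458) and the back-left corner at (368,585).

```bash
python3 - <<'E'
from h import *
T=capture("top");S=capture("scene")
t=lambda u,v:((u+.5)/7-.5+265,(v+.5)/7-.5+160)
s=lambda u,v:((u+.5)/4.6-.5+245,(v+.5)/4.6-.5+165)
P={}
for n,a,b,z in(("knob",(535,402),(292,57),.175),("backleft",(113,63),(368,587),.012),("frontleft",(73,347),(547,458),.012)):
    P[n],r=tri([ray(T,*t(*a)),ray(S,*s(*b))]);print(n,P[n].round(4),np.round(r,4),onz(T,*t(*a),z).round(4),onz(S,*s(*b),z).round(4))
br=onz(S,*s(57,337),.012);print("backright",br.round(4))
bl=(onz(T,*t(113,63),.012)+onz(S,*s(368,587),.012))/2
fl=(onz(T,*t(73,347),.012)+onz(S,*s(547,458),.012))/2
x1=np.degrees(np.arctan2(*(bl-fl)[[1,0]]));y=bl-br;print("yaw",x1,np.degrees(np.arctan2(-y[0],y[1])),np.linalg.norm(bl-fl),np.linalg.norm(y))
# pointer ends, plate top corners: mandrel tip
for n,a,b in(("tiphole",(150,252),(452,284)),("screw",(500,145),(171,242)),("gatefrontRight",(632,405),(288,152)),("gateBackRight",(677,128),(228,108))):
    p,r=tri([ray(T,*t(*a)),ray(S,*s(*b))]);print(n,p.round(4),np.round(r,4))
yaw=np.radians(-8)
for yd in(-7,-8,-9):
    yw=np.radians(yd);ex=np.array([np.cos(yw),np.sin(yw),0]);ey=np.array([-ex[1],ex[0],0])
    O=(bl+fl)/2-ey*.145; O[2]=0
    ax=-ex*np.sin(.6109)+np.array([0,0,np.cos(.6109)])
    # pivot: knob - offsets
    piv=P["knob"]-160e-3*(ex*np.cos(.06)*np.sin(-.5)+ey*np.sin(.06)+np.array([0,0,np.cos(.06)*np.cos(.5)]))
    rel=piv-O;print(yd,"O",O.round(4),"pivot rel",(rel@ex).round(4),(rel@ey).round(4),rel[2].round(4))
E
```

```text
knob [ 0.4865 -0.0362  0.1743] [0.0008 0.0008] [ 0.4859 -0.0355  0.175 ] [ 0.4877 -0.0363  0.175 ]
backleft [0.6682 0.1784 0.0082] [0.0012 0.0012] [0.6668 0.179  0.012 ] [0.6717 0.1796 0.012 ]
frontleft [0.5187 0.1933 0.0064] [0.0013 0.0013] [0.5175 0.1937 0.012 ] [0.5243 0.1953 0.012 ]
backright [ 0.638  -0.0994  0.012 ]
yaw -5.860935134490751 -6.385038995941126 0.14906663627453623 0.28039840796547816
tiphole [0.5548 0.1434 0.1362] [0.0021 0.0021]
screw [ 0.6135 -0.0199  0.1155] [0.0007 0.0007]
gatefrontRight [ 0.4799 -0.0722  0.0846] [0.0201 0.0201]
gateBackRight [ 0.5848 -0.059   0.1902] [0.0444 0.0444]
-7 O [0.5774 0.043  0.    ] pivot rel -0.004 -0.0993 0.0341
-8 O [0.5749 0.0433 0.    ] pivot rel 0.0001 -0.1006 0.0341
-9 O [0.5724 0.0437 0.    ] pivot rel 0.0042 -0.1019 0.0341
```

Call:
move_arm --targets "0.8 -1 0.3 0.2;0.8 -1 0.3 0.2;0.8 -1 0.3 0.2;0.8 -1 0.3 0.2;0.8 -1 0.3 0.2;0.8 -1 0.3 0.2;0.8 -1 0.3 0.2;0.8 -1 0.3 0.2;0.8 -1 0.3 0.2;0.8 -1 0.3 0.1"

```text
time_s: 1.13
tcp_pos: [0.3732, 0.3492, 0.2981]
ee_rot: [[0.994, -0.113, 0.0], [-0.113, -0.994, 0.0], [0.0, -0.0, -1.0]]
wrist_force: [0.7, 1.2, -0.2]
gripper_width: 1.003
gripper_force: 0.0
```

Call:
move_arm --targets "0.8 -1 0.3 0;0.8 -1 0.3 0;0.8 -1 0.3 0;0.8 -1 0 0;0.8 -1 0 0;0 0 0 0;0 0 0 0;0 0 0 0"

```text
time_s: 1.8
tcp_pos: [0.4724, 0.2256, 0.3199]
ee_rot: [[0.993, -0.114, -0.0], [-0.114, -0.993, 0.0], [-0.0, -0.0, -1.0]]
wrist_force: [-0.0, -0.1, 0.1]
gripper_width: 0.998
gripper_force: 0.0
```

```bash
cat >> h.py <<'E'
import pickle
def wcap(name):
    s=sense();c=capture("wrist");c["R"]=np.array(s["ee_rot"]);c["p"]=np.array(s["tcp_pos"])
    cv2.imwrite(f"pics/{name}.png",c["image"]);pickle.dump(c,open(f"{name}.pkl","wb"));return c,s
def wray(c,u,v):
    H=np.array(c["hand_eye"]);x=(u-c["cx"])/c["fx"];y=(v-c["cy"])/c["fy"];r=np.hypot(x,y)
    k=np.sin(r)/r if r>1e-9 else 1
    d=np.array([x*k,-y*k,-np.cos(r)])
    return c["p"]+c["R"]@H[:3,3],c["R"]@H[:3,:3]@d
def wonz(c,u,v,z):
    o,d=wray(c,u,v);return o+d*(z-o[2])/d[2]
def wproj(c,p):
    H=np.array(c["hand_eye"]);q=H[:3,:3].T@(c["R"].T@(np.array(p)-c["p"])-H[:3,3])
    th=np.arctan2(np.hypot(q[0],q[1]),-q[2]);a=np.arctan2(-q[1],q[0])
    return c["cx"]+c["fx"]*th*np.cos(a),c["cy"]+c["fy"]*th*np.sin(a)
E
python3 - <<'E'
from h import *
c,s=wcap("w1");print(s["time_s"],s["tcp_pos"],s["ee_rot"],c["fx"],c["cx"],c["cy"],np.round(c["hand_eye"],4).tolist(),s["joints"])
for p in([.555,.143,.134],[.5183,.1945,.012],[.669,.179,.012],[.6135,-.02,.1155],[.4865,-.0362,.1743]):print(wproj(c,p))
E
```

```text
1.8 [0.4724319  0.22564862 0.31991846] [[ 9.93447870e-01 -1.14285738e-01 -3.15082670e-04]
 [-1.14285709e-01 -9.93447917e-01  1.10700833e-04]
 [-3.25669749e-04 -7.39660606e-05 -9.99999944e-01]] 309.70691628693146 322.1926825795046 199.38926093755228 [[0.0008, 0.9689, 0.2475, 0.0673], [1.0, -0.0008, -0.0001, -0.0008], [0.0001, 0.2475, -0.9689, -0.1618], [0.0, 0.0, 0.0, 1.0]] [ 4.32916731e+01  8.86806793e+00 -3.77459556e+00 -1.74174941e-02
 -7.73661280e+01  4.01497092e+01]
(np.float64(387.6763524308139), np.float64(101.86636349177532))
(np.float64(339.79581078500667), np.float64(133.91528760311402))
(np.float64(338.68877031757694), np.float64(36.363779328038646))
(np.float64(497.2588307396909), np.float64(55.32992643460429))
(np.float64(539.7392919480401), np.float64(154.70399784915728))
```

View pics/w1.png

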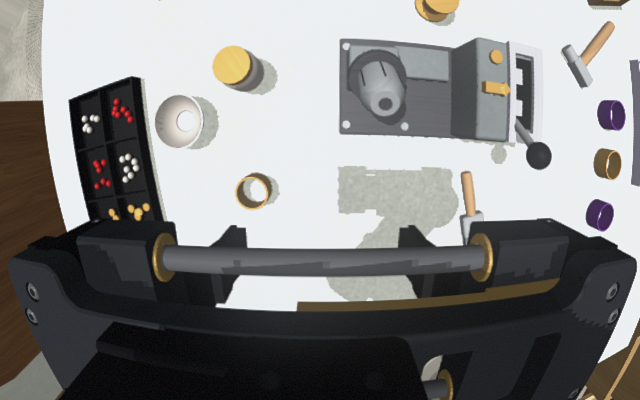

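The wrist view agrees with the earlier measurements. The mandrel tip hole is at (385,102), the knob at (539,155), and the plate's left corners at (340,40) and (341,134). The pointer at (497,88) faces the middle notch. I'll take a second wrist view on the way to the bangle.

Call:
move_arm --targets "-0.3 -1 0 0;-0.3 -1 0 0;-0.3 -1 0 0;-0.3 -1 0 0;-0.3 -1 0 0;-0.3 -1 0 0;-0.3 -1 0 0;0 0 0 0;0 0 0 0"

```text
time_s: 2.6
tcp_pos: [0.4195, 0.0507, 0.3205]
ee_rot: [[0.994, -0.113, 0.001], [-0.113, -0.994, 0.001], [0.001, -0.001, -1.0]]
wrist_force: [0.5, 0.2, 0.1]
gripper_width: 1.002
gripper_force: 0.0
```

```bash
python3 - <<'E'
from h import *
c,s=wcap("w2");print(s["time_s"],s["tcp_pos"])
im=c["image"];x0,x1,y0,y1=170,430,20,190
cv2.imwrite("pics/w2c.png",cv2.resize(im[y0:y1,x0:x1],None,fx=3,fy=3,interpolation=cv2.INTER_CUBIC))
for p in([.555,.143,.134],[.5183,.1945,.012],[.669,.179,.012],[.6135,-.02,.1155],[.4865,-.0362,.1743]):
    u,v=wproj(c,p);print(round((u-x0)*3),round((v-y0)*3))
E
```

```text
2.6 [0.41952219 0.05073731 0.32053756]
178 167
161 286
161 9
581 -15
695 285
```

View pics/w2c.png

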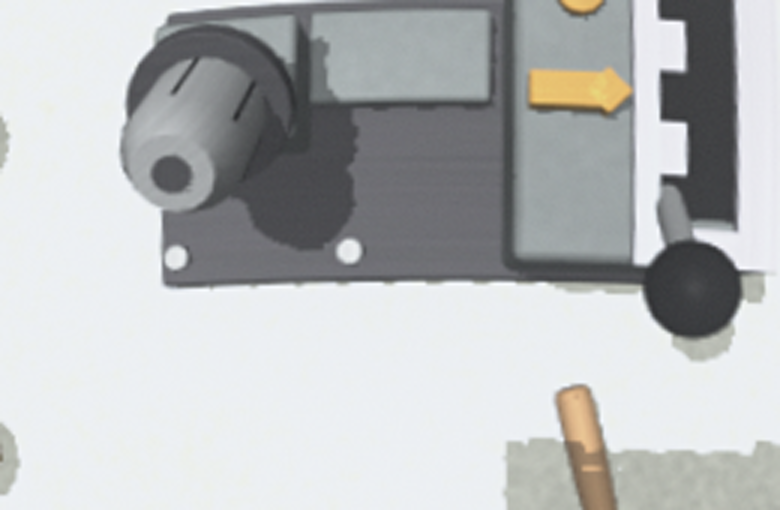

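The cropped wrist view shows the tip hole at (172,174), the knob at (693,289), the pointer's point at (633,91), and the plate's left corners at (163,286) and (168,12). The bar points at the middle notch.

```bash
python3 - <<'E'
from h import *
T=capture("top");S=capture("scene");a=pickle.load(open("w1.pkl","rb"));b=pickle.load(open("w2.pkl","rb"))
t=lambda u,v:((u+.5)/7-.5+265,(v+.5)/7-.5+160)
s=lambda u,v:((u+.5)/4.6-.5+245,(v+.5)/4.6-.5+165)
w=lambda u,v:wray(b,(u+.5)/3-.5+170,(v+.5)/3-.5+20)
tip,r=tri([ray(T,*t(150,252)),ray(S,*s(452,284)),w(172,174),wray(a,385,102.5)]);print("tip",tip,np.round(r,4))
print("tip w only",tri([w(172,174),wray(a,385,102.5)]))
k,r=tri([ray(T,*t(535,402)),ray(S,*s(292,57)),w(693,289),wray(a,539,155)]);print("knob",k,np.round(r,4))
fl,r=tri([ray(T,*t(73,347)),ray(S,*s(547,458)),w(163,286),wray(a,341,135)]);print("fl",fl,np.round(r,4))
bl,r=tri([ray(T,*t(113,63)),ray(S,*s(368,587)),w(168,12),wray(a,340,39)]);print("bl",bl,np.round(r,4))
print("corner yaw",np.degrees(np.arctan2(*(bl-fl)[[1,0]])),np.linalg.norm(bl-fl))
d=(tip-k)[:2]
# machine coords: tip=(mx0-60sin35, 100); knob=pivot+(-.0766, pivoty+.0096)
for o,dd in(w(633,91),w(349,250),w(175,257)):
    for z in(.012,.116,.121): print((o+dd*(z-o[2])/dd[2]).round(4),end=" ")
    print()
# bangle in wrist views
for n,c in(("w1",a),("w2",b)):
    hsv=cv2.cvtColor(c["image"],cv2.COLOR_BGR2HSV);m=((hsv[...,0]<30)&(hsv[...,0]>8)&(hsv[...,1]>90)).astype(np.uint8)
    N,L,st,ce=cv2.connectedComponentsWithStats(m)
    u,v=wproj(c,[.4318,-.379,.02])
    for i in range(1,N):
        if np.hypot(*(ce[i]-[u,v]))<30: print(n,(u,v),st[i],ce[i])
E
```

```text
tip [0.55422197 0.14470135 0.13579591] [0.0007 0.0035 0.0016 0.0018]
tip w only (array([0.55396393, 0.14616491, 0.13316097]), [np.float64(0.000595664884334888), np.float64(0.0005956648843352121)])
knob [ 0.48606285 -0.03588459  0.17373825] [0.0003 0.0014 0.0009 0.0004]
fl [0.51826555 0.19362507 0.00756869] [0.0007 0.002  0.0018 0.0022]
bl [0.66756512 0.1776867  0.00730103] [0.0018 0.001  0.0011 0.0018]
corner yaw -6.093493292708824 0.15014814622593023
[ 0.5902 -0.0569  0.012 ] [ 0.5672 -0.0347  0.116 ] [ 0.5661 -0.0336  0.121 ] 
[0.5223 0.095  0.012 ] [0.5143 0.0836 0.116 ] [0.5139 0.0831 0.121 ] 
[0.5328 0.1854 0.012 ] [0.5225 0.1541 0.116 ] [0.522  0.1526 0.121 ] 
w1 (np.float64(607.5588652829887), np.float64(163.36088338622707)) [595 149  27  31 638] [607.72257053 163.59561129]
w2 (np.float64(554.9200376921547), np.float64(140.72966724634068)) [541 125  32  35 428] [559.87616822 142.19626168]
w2 (np.float64(554.9200376921547), np.float64(140.72966724634068)) [540 132   1   1   1] [540. 132.]
w2 (np.float64(554.9200376921547), np.float64(140.72966724634068)) [544 132   2   2   2] [544.5 132.5]
w2 (np.float64(554.9200376921547), np.float64(140.72966724634068)) [559 132   2   4   5] [559.2 133.8]
w2 (np.float64(554.9200376921547), np.float64(140.72966724634068)) [539 135   1   1   1] [539. 135.]
w2 (np.float64(554.9200376921547), np.float64(140.72966724634068)) [545 136   2   2   2] [545.5 136.5]
w2 (np.float64(554.9200376921547), np.float64(140.72966724634068)) [565 136   2   1   2] [565.5 136. ]
w2 (np.float64(554.9200376921547), np.float64(140.72966724634068)) [538 138   1   1   1] [538. 138.]
w2 (np.float64(554.9200376921547), np.float64(140.72966724634068)) [547 140   1   1   1] [547. 140.]
```

Call:
move_arm --targets "0 -1 0 0;0 -1 0 0;0 -1 0 0;0 -1 0 0;0 -1 0 0;0 -1 0 0;0 -1 0 0;0 -1 0 0;0 -1 0 0;0 -1 0 0"

```text
time_s: 3.58
tcp_pos: [0.4208, -0.1997, 0.3198]
ee_rot: [[0.994, -0.112, -0.0], [-0.112, -0.994, 0.0], [-0.0, -0.0, -1.0]]
wrist_force: [0.1, -0.4, -0.2]
gripper_width: 1.0
gripper_force: 0.0
```

Call:
move_arm --targets "-0.4 -1 -0.6 0;-0.4 -1 -0.6 0;-0.4 -1 -0.6 0;-0.4 -1 -0.6 0;-0.4 -1 -0.6 0;-0.4 -1 -0.6 0;-0.4 -1 -0.6 0;0 -0.2 0 0;0 0 0 0;0 0 0 0"

```text
time_s: 4.42
tcp_pos: [0.3511, -0.3792, 0.2151]
ee_rot: [[0.994, -0.113, -0.0], [-0.113, -0.994, -0.0], [-0.0, 0.0, -1.0]]
wrist_force: [0.5, -0.3, 0.4]
gripper_width: 0.998
gripper_force: 0.0
```

```bash
python3 - <<'E'
from h import *
c,s=wcap("w3");print(s["time_s"],s["tcp_pos"],s["joints"])
im=c["image"].copy()
hsv=cv2.cvtColor(im,cv2.COLOR_BGR2HSV);m=((hsv[...,0]<30)&(hsv[...,0]>8)&(hsv[...,1]>90)).astype(np.uint8)
N,L,st,ce=cv2.connectedComponentsWithStats(m)
print(wproj(c,[.432,-.379,.04]))
for i in range(1,N):
    if st[i][4]>60: print(st[i],ce[i])
# rim top circle projected at estimate
for r in(.032,.0285):
    pts=np.array([wproj(c,[.432+r*np.cos(q),-.379+r*np.sin(q),.04]) for q in np.linspace(0,6.28,60)]);cv2.polylines(im,[np.round(pts).astype(int)],True,(0,255,0),1)
cv2.imwrite("pics/w3o.png",im)
E
```

```text
4.4167 [ 0.35106538 -0.37919009  0.2150814 ] [-2.91871991e+01  1.18295446e+01 -1.52448992e+01  8.93591859e-03
 -6.29227800e+01  1.12689414e+02]
(np.float64(314.2384567484809), np.float64(109.89742813735599))
[31  0 18  6 64] [37.796875  1.75    ]
[  576     0    64   400 16215] [614.41492445 187.46037619]
[442  14  10  10  75] [446.13333333  18.18666667]
[456  17  10  10  73] [460.64383562  21.45205479]
[431  21  18  16 156] [439.8525641   28.42948718]
[ 17  27  11  14 117] [21.84615385 33.57264957]
[453  33  13  20 151] [459.33112583  42.62913907]
[434  39  11  11  81] [439.02469136  44.        ]
[  7  57  18  18 233] [15.73390558 65.78540773]
[286  83  58  57 509] [314.88998035 110.72888016]
[504  86   8  10  64] [507.40625   90.734375]
[453  88  11  16 141] [458.08510638  95.5106383 ]
[518  97   9  17 118] [521.95762712 105.10169492]
[442 102  31  17 274] [456.19708029 110.81751825]
[500 105  16  19 196] [507.         114.55612245]
[445 124  10  10  78] [449.96153846 128.43589744]
[ 70 153  21  49 456] [ 80.0504386  175.87719298]
[152 233  24  49 590] [161.15084746 257.3559322 ]
[470 234  23  48 564] [483.31914894 257.53014184]
[ 297  278  263   33 2529] [438.10241202 298.47330961]
[438 369  16  31 238] [446.90756303 383.45378151]
[ 10 392  17   8  75] [ 19.30666667 396.38666667]
```

View pics/w3o.png

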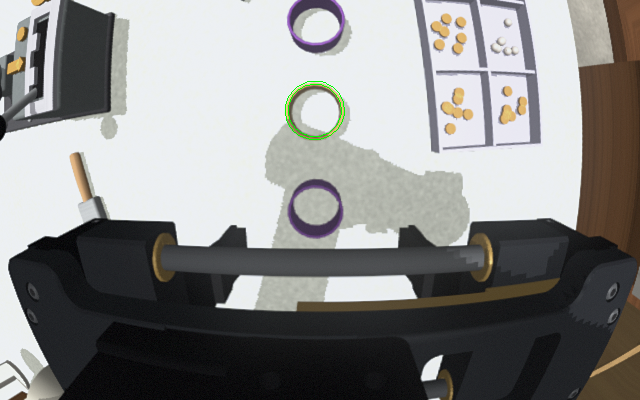

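The overlay at (314,110), using the 64 mm outside and 57 mm bore circles at 40 mm height, lies right on the brass bangle. That confirms its size and position. It stands between two purple look-alikes at (316,22) and (316,208). I'll grasp it high.

Call:
move_arm --targets "0.81 0 -0.6 0;0.81 0 -0.6 0;0.81 0 -0.6 0;0.81 0 -0.6 0;0 0 -1 0;0 0 -1 0;0 0 -1 0;0 0 -1 0;0 0 -0.8 0;0 0 -0.5 0" --gripper 87

```text
time_s: 5.3
tcp_pos: [0.4316, -0.3776, 0.0213]
ee_rot: [[0.994, -0.112, -0.001], [-0.112, -0.994, 0.001], [-0.001, -0.001, -1.0]]
wrist_force: [-0.0, -0.1, 1.2]
gripper_width: 1.001
gripper_force: 0.0
```

Call:
move_arm --targets "0 0 -0.4 0;0 0 0 0;0 0 0 0"

```text
time_s: 5.55
tcp_pos: [0.4321, -0.3789, 0.0131]
ee_rot: [[0.994, -0.112, 0.001], [-0.112, -0.994, -0.001], [0.001, 0.0, -1.0]]
wrist_force: [0.1, 0.1, 0.2]
gripper_width: 1.002
gripper_force: 0.0
```

```bash
python3 - <<'E'
from h import *
s=sense();print(s["tcp_pos"],s["joints"],s["wrist_force"])
E
```

```text
[ 0.43209254 -0.37892271  0.01314342] [-2.50984289e+01  3.04660410e+01 -2.05622953e+01  1.85475923e-02
 -3.89195713e+01  1.08645359e+02] [0.05440707 0.09209273 0.24606926]
```

Call:
move_arm --targets "0 0 0 0;0 0 0 0;0 0 0 0;0 0 0 0;0 0 0 0;0 0 0 0;0 0 0 0" --gripper 50

```text
time_s: 6.13
tcp_pos: [0.4314, -0.3796, 0.0132]
ee_rot: [[0.994, -0.114, 0.001], [-0.114, -0.994, -0.001], [0.001, 0.001, -1.0]]
wrist_force: [-0.5, 0.9, 5.3]
gripper_width: 0.736
gripper_force: 30.0
```

Call:
move_arm --targets "0 0 0.4 0;0 0 0.6 0;0 0 1 0;0 0 1 0;0 0 1 0;0 0 1 0;0 0 1 0;0 0 1 0;0 0 1 0;0 0 1 0"

```text
time_s: 6.97
tcp_pos: [0.4304, -0.3789, 0.2388]
ee_rot: [[0.993, -0.114, -0.0], [-0.114, -0.993, 0.001], [-0.001, -0.001, -1.0]]
wrist_force: [0.1, -1.1, -1.0]
gripper_width: 0.736
gripper_force: 30.0
```

The opening is 64 mm and the grip is 30 N, so the bangle is held. I'll carry it above the mandrel tip.

Call:
move_arm --targets "0.25 0.6 0 0;0.25 1 0 0;0.25 1 0 0;0.25 1 0 0;0.25 1 0 0;0.25 1 0 0;0.25 1 0 0;0.25 1 0 0;0.25 1 0 0;0.25 1 0 0"

```text
time_s: 7.8
tcp_pos: [0.4931, -0.138, 0.2376]
ee_rot: [[0.993, -0.114, -0.001], [-0.114, -0.993, 0.0], [-0.001, -0.0, -1.0]]
wrist_force: [0.7, 0.1, -2.2]
gripper_width: 0.736
gripper_force: 30.0
```

Call:
move_arm --targets "0.25 1 0 0;0.25 1 0 0;0.25 1 0 0;0.25 1 0 0;0.25 1 0 0;0.25 1 0 0;0.25 1 0 0;0.25 1 0 0;0.25 1 0 0;0.25 1 0 0"

```text
time_s: 8.63
tcp_pos: [0.5556, 0.1118, 0.2375]
ee_rot: [[0.994, -0.114, -0.001], [-0.114, -0.994, -0.0], [-0.001, 0.0, -1.0]]
wrist_force: [0.9, -0.1, -0.2]
gripper_width: 0.735
gripper_force: 30.0
```

Call:
move_arm --targets "0.2 1 -0.5 0;0 0.3 -0.5 0;0 0 -0.5 0;0 0 0 0;0 0 0 0"

```text
time_s: 9.05
tcp_pos: [0.5604, 0.1429, 0.1995]
ee_rot: [[0.994, -0.114, -0.002], [-0.114, -0.994, -0.001], [-0.002, 0.001, -1.0]]
wrist_force: [0.3, -0.6, -0.6]
gripper_width: 0.74
gripper_force: 30.0
```

```bash
python3 - <<'E'
from h import *
s=sense();print(s["tcp_pos"],s["wrist_force"])
c=capture("scene");cv2.imwrite("pics/s2.png",c["image"])
im=cv2.resize(c["image"][140:300,260:440],None,fx=3.3,fy=3.3,interpolation=cv2.INTER_CUBIC)
w,_=wcap("w4");cv2.imwrite("pics/s2c.png",im)
b=cv2.resize(w["image"][60:320,200:440],None,fx=2,fy=2)
H=max(im.shape[0],b.shape[0]);f=lambda a:cv2.copyMakeBorder(a,0,H-a.shape[0],0,0,0)
o=np.hstack([f(im),f(b)]);o=cv2.resize(o,None,fx=min(1,800/o.shape[1]),fy=min(1,800/o.shape[1]));cv2.imwrite("pics/m4.png",o);print(o.shape)
E
```

```text
[0.56041568 0.14287075 0.19950681] [ 0.33913564 -0.60238301 -0.58677283]
(393, 800, 3)
```

View pics/m4.png

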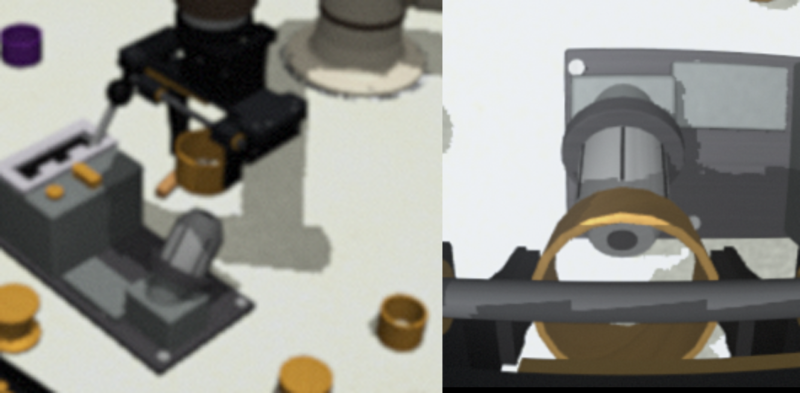

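The scene half shows the bangle held upright above the mandrel. In the wrist half, the bangle's centre is at column 627 and the mandrel's is at 623, so they line up to about 1 mm. I'll correct that and go down gently to the first contact.

Call:
move_arm --targets "0 0.05 -0.5 0;0 0 -0.5 0;0 0 -0.5 0;0 0 -0.4 0;0 0 -0.2 0;0 0 0 0"

```text
time_s: 9.65
tcp_pos: [0.5607, 0.1439, 0.1469]
ee_rot: [[0.993, -0.114, -0.001], [-0.114, -0.993, -0.001], [-0.001, 0.001, -1.0]]
wrist_force: [0.7, 0.1, -0.8]
gripper_width: 0.74
gripper_force: 30.0
```

Call:
move_arm --targets "-0.1 0.01 -0.1 0;-0.1 0.01 -0.1 0;-0.1 0.01 -0.1 0;0 0 0 0"

```text
time_s: 9.98
tcp_pos: [0.5564, 0.1453, 0.1426]
ee_rot: [[0.994, -0.113, 0.008], [-0.113, -0.994, 0.001], [0.008, -0.002, -1.0]]
wrist_force: [4.8, -3.8, 2.5]
gripper_width: 0.737
gripper_force: 30.0
```

Call:
move_arm --targets "-0.12 0 -0.06 0;-0.12 0 -0.06 0;-0.12 0 -0.06 0;0 0 0 0;0 0 0 0"

```text
time_s: 10.4
tcp_pos: [0.5503, 0.1463, 0.1391]
ee_rot: [[0.994, -0.112, 0.014], [-0.112, -0.994, 0.003], [0.014, -0.005, -1.0]]
wrist_force: [9.8, -3.2, 1.3]
gripper_width: 0.739
gripper_force: 30.0
```

Call:
move_arm --targets "-0.08 -0.03 -0.1 0;-0.08 0 -0.1 0;0 0 -0.1 0;0 0 -0.1 0;0 0 0 0"

```text
time_s: 10.82
tcp_pos: [0.5455, 0.146, 0.129]
ee_rot: [[0.994, -0.112, 0.013], [-0.112, -0.994, 0.004], [0.012, -0.005, -1.0]]
wrist_force: [6.8, -0.7, 4.6]
gripper_width: 0.732
gripper_force: 30.0
```

```bash
python3 - <<'E'
from h import *
s=sense();print(s["tcp_pos"],s["wrist_force"],s["moment"])
c=capture("scene")
im=cv2.resize(c["image"][170:280,280:400],None,fx=4,fy=4,interpolation=cv2.INTER_CUBIC)
w,_=wcap("w5")
b=cv2.resize(w["image"][60:280,220:430],None,fx=2,fy=2)
H=max(im.shape[0],b.shape[0]);f=lambda a:cv2.copyMakeBorder(a,0,H-a.shape[0],0,0,0)
o=np.hstack([f(im),f(b)]);k=min(1,800/o.shape[1]);o=cv2.resize(o,None,fx=k,fy=k);cv2.imwrite("pics/m5.png",o)
E
```

```text
[0.54547049 0.14604099 0.12898461] [ 6.82719963 -0.65912602  4.56926488] [-0.34111332 -2.12630085 -0.03426988]
```

View pics/m5.png

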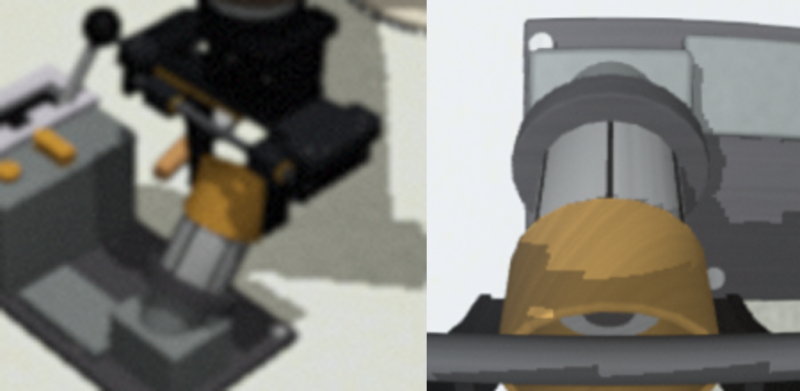

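The bangle has tilted and slid over the tip. The scene half shows it at (228,200) aligned with the mandrel, and the wrist half shows it centred at column 612. I'll push down along the axis.

Call:
move_arm --targets "0.16 -0.02 -0.24 0;0.16 -0.02 -0.24 0;0.16 -0.02 -0.24 0;0 0 0 0"

```text
time_s: 11.25
tcp_pos: [0.5576, 0.1446, 0.1101]
ee_rot: [[0.994, -0.112, 0.012], [-0.112, -0.994, 0.004], [0.011, -0.005, -1.0]]
wrist_force: [6.7, -1.1, 2.9]
gripper_width: 0.738
gripper_force: 30.0
```

Call:
move_arm --targets "0.16 -0.02 -0.24 0;0.16 -0.02 -0.24 0;0.16 -0.02 -0.2 0;0 0 0 0;0 0 0 0"

```text
time_s: 11.67
tcp_pos: [0.5689, 0.1431, 0.0932]
ee_rot: [[0.994, -0.112, 0.01], [-0.112, -0.994, 0.004], [0.01, -0.005, -1.0]]
wrist_force: [6.3, -0.7, 1.8]
gripper_width: 0.736
gripper_force: 29.9
```

Call:
move_arm --targets "0.07 -0.01 -0.1 0;0.07 -0.01 -0.1 0;0 0 0 0;0 0 0 0"

```text
time_s: 12.0
tcp_pos: [0.5696, 0.1434, 0.091]
ee_rot: [[0.994, -0.112, 0.006], [-0.112, -0.994, 0.004], [0.006, -0.004, -1.0]]
wrist_force: [-7.3, 4.5, 20.8]
gripper_width: 0.734
gripper_force: 30.0
```

Resistance rose to about 21 N at the expected home position. I'll release, rise and check.

Call:
move_arm --targets "0 0 0 0;0 0 0 0;0 0 0 0;0 0 0 0" --gripper 87

```text
time_s: 12.33
tcp_pos: [0.5673, 0.1406, 0.085]
ee_rot: [[0.993, -0.114, -0.002], [-0.114, -0.993, -0.001], [-0.002, 0.001, -1.0]]
wrist_force: [-0.9, 0.4, 0.1]
gripper_width: 0.945
gripper_force: 0.0
```

Call:
move_arm --targets "0 0 0.5 0;0 0 1 0;0 0 1 0;0 0 1 0;0 0 1 0;-0.8 0 1 0;-0.8 0 1 0;-0.8 0 1 0;0 0 0 0;0 0 0 0"

```text
time_s: 13.17
tcp_pos: [0.5078, 0.1411, 0.2744]
ee_rot: [[0.994, -0.113, 0.002], [-0.113, -0.994, 0.002], [0.002, -0.002, -1.0]]
wrist_force: [0.4, 0.4, -0.6]
gripper_width: 1.0
gripper_force: 0.0
```

```bash
python3 - <<'E'
from h import *
w,s=wcap("w6");print(s["time_s"],s["tcp_pos"],s["wrist_force"],s["joints"])
c=capture("scene")
im=cv2.resize(c["image"][170:280,280:400],None,fx=4,fy=4,interpolation=cv2.INTER_CUBIC)
O=np.array([.588,.141,.085]);ex=np.array([.994,-.11,0]);ey=np.array([.11,.994,0]);ax=-ex*np.sin(.6109)+np.array([0,0,np.cos(.6109)])
b=w["image"].copy();u0,v0=wproj(w,O+ax*.02);print(u0,v0)
k=4;x0=int(u0-55);y0=max(0,int(v0-55));b=cv2.resize(b[y0:y0+110,x0:x0+110],None,fx=k,fy=k,interpolation=cv2.INTER_CUBIC)
for h in(0,.04):
    p=[];n=np.cross(ax,ey)
    for q in np.linspace(0,6.28,80):
        u,v=wproj(w,O+ax*h+.032*(np.cos(q)*ey+np.sin(q)*n));p.append(((u-x0+.5)*k-.5,(v-y0+.5)*k-.5))
    cv2.polylines(b,[np.round(p).astype(int)],True,(0,255,0) if h else (0,0,255),1)
o=np.hstack([im[:440,:400],b[:440,:400]]);cv2.imwrite("pics/m6.png",o)
E
```

```text
13.1667 [0.50778366 0.141064   0.27443407] [ 0.42202956  0.44178696 -0.56496412] [ 3.31696583e+01  1.03820422e+01 -8.33102820e+00 -1.17752813e-02
 -7.11133654e+01  5.03277147e+01]
314.89721572690246 121.41352795560974
```

View pics/m6.png

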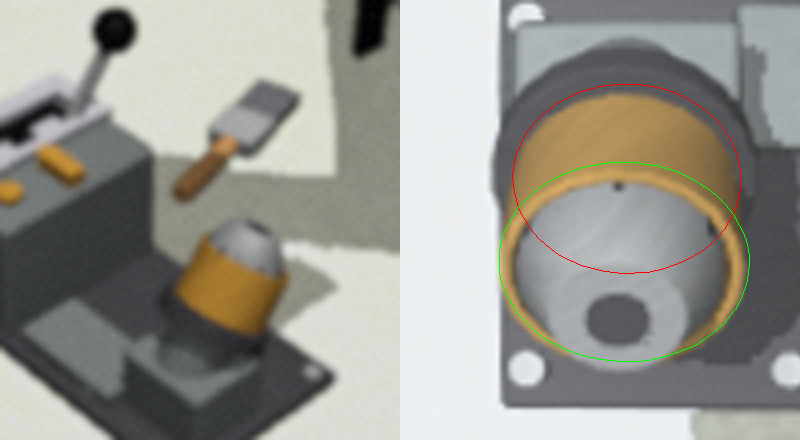

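This shows the bangle on the mandrel with its lower rim at the collar: the rim's top is at (622,93) against the predicted 84, so within about 2.5 mm. To be sure it's home, I'll press both sides of its top rim with the fingertips, expecting contact at z ≈ 0.119.

Call:
move_arm --targets "0.49 0.03 0 0;0.49 0.03 0 0;0.49 0.03 0 0;0.49 0.03 0 0;0 0 -0.9 0;0 0 -0.9 0;0 0 -0.9 0;0 0 -0.9 0;0 0 -0.9 0;0 0 -0.8 0" --gripper 57

```text
time_s: 14.1
tcp_pos: [0.5562, 0.143, 0.1367]
ee_rot: [[0.993, -0.115, -0.005], [-0.115, -0.993, -0.002], [-0.005, 0.003, -1.0]]
wrist_force: [-0.2, -0.1, -0.0]
gripper_width: 0.655
gripper_force: 0.0
```

Call:
move_arm --targets "0 0 -0.2 0;0 0 -0.2 0;0 0 -0.15 0;0 0 0 0"

```text
time_s: 14.43
tcp_pos: [0.5573, 0.1439, 0.1264]
ee_rot: [[0.993, -0.114, -0.0], [-0.114, -0.993, -0.0], [-0.0, 0.0, -1.0]]
wrist_force: [-1.5, -0.7, 0.5]
gripper_width: 0.654
gripper_force: 0.0
```

Call:
move_arm --targets "0 0 -0.15 0;0 0 -0.1 0;0 0 -0.1 0;0 0 0 0"

```text
time_s: 14.77
tcp_pos: [0.5576, 0.1441, 0.119]
ee_rot: [[0.994, -0.113, 0.002], [-0.113, -0.994, 0.0], [0.002, -0.001, -1.0]]
wrist_force: [-0.6, 0.0, 3.7]
gripper_width: 0.658
gripper_force: 1.5
```

Call:
move_arm --targets "0 0 -0.1 0;0 0 0 0;0 0 0 0"

```text
time_s: 15.02
tcp_pos: [0.5579, 0.1441, 0.1184]
ee_rot: [[0.994, -0.113, 0.003], [-0.113, -0.994, 0.0], [0.003, -0.001, -1.0]]
wrist_force: [-3.1, -0.2, 11.2]
gripper_width: 0.655
gripper_force: 5.5
```

Contact came at z = 0.119 as predicted and it's stiff. I'll press once more, then rise and go to the knob.

Call:
move_arm --targets "0 0 -0.1 0;0 0 0 0;0 0 0 0"

```text
time_s: 15.27
tcp_pos: [0.5581, 0.1442, 0.1179]
ee_rot: [[0.994, -0.112, 0.004], [-0.112, -0.994, 0.0], [0.004, -0.001, -1.0]]
wrist_force: [-6.6, -1.5, 20.1]
gripper_width: 0.655
gripper_force: 10.1
```

Call:
move_arm --targets "0 0 0.5 0;0 0 1 0;0 0 1 0;0 0 1 0;0 0 1 0;0 0 1 0;0 0 0.5 0;0 0 0 0"

```text
time_s: 15.93
tcp_pos: [0.5586, 0.1445, 0.267]
ee_rot: [[0.994, -0.113, 0.007], [-0.113, -0.994, 0.003], [0.007, -0.004, -1.0]]
wrist_force: [-0.1, 1.0, 0.4]
gripper_width: 0.657
gripper_force: 0.0
```

```bash
python3 - <<'E'
from h import *
s=sense();print(s["time_s"],s["tcp_pos"])
w=capture("wrist");w["R"]=np.array(s["ee_rot"]);w["p"]=np.array(s["tcp_pos"])
k=np.array([.486,-.0359,.174]);T=capture("top");S=capture("scene")
def blob(c,u,v,r=20):
    g=c["image"].max(2);m=(g<45).astype(np.uint8);m2=np.zeros_like(m);u,v=int(u),int(v)
    m2[max(0,v-r):v+r,max(0,u-r):u+r]=m[max(0,v-r):v+r,max(0,u-r):u+r]
    N,L,st,ce=cv2.connectedComponentsWithStats(m2);i=1+np.argmax(st[1:,4]);return st[i].tolist(),ce[i].round(1)
print("wrist",wproj(w,k),blob(w,*wproj(w,k),30));print("top",proj(T,k),blob(T,*proj(T,k),9));print("scene",proj(S,k),blob(S,*proj(S,k),9))
E
```

```text
15.9333 [0.55862678 0.14452137 0.26701882]
wrist (np.float64(506.4904546573979), np.float64(251.41014941175308)) ([476, 221, 55, 21, 752], array([495.8, 231.9]))
top (np.float64(341.1143557334128), np.float64(217.00633803866276)) ([332, 213, 18, 9, 85], array([340.3, 216.8]))
scene (np.float64(308.57826518330063), np.float64(177.086941453452)) ([304, 173, 9, 10, 68], array([308.1, 177.2]))
```

The knob is still at (0.486, −0.036, 0.174). I'll grasp it with the grasp point at its centre, TCP z = 0.155.

Call:
move_arm --targets "-0.36 -0.9 0 0;-0.36 -0.9 0 0;-0.36 -0.9 0 0;-0.36 -0.9 0 0;-0.36 -0.9 0 0;-0.36 -0.9 0 0;-0.36 -0.9 0 0;-0.36 -0.9 0 0;0 0 0 0" --gripper 75

```text
time_s: 16.83
tcp_pos: [0.4825, -0.0387, 0.2615]
ee_rot: [[0.993, -0.117, -0.004], [-0.117, -0.993, -0.001], [-0.004, 0.001, -1.0]]
wrist_force: [0.3, 0.5, -0.0]
gripper_width: 0.864
gripper_force: 0.0
```

Call:
move_arm --targets "0 0 -0.8 0;0 0 -0.9 0;0 0 -0.9 0;0 0 -0.9 0;0 0 -0.7 0;0 0 -0.2 0;0 0 0 0;0 0 0 0"

```text
time_s: 17.5
tcp_pos: [0.4854, -0.0359, 0.1531]
ee_rot: [[0.994, -0.113, -0.0], [-0.113, -0.994, -0.0], [-0.0, 0.001, -1.0]]
wrist_force: [0.2, 0.3, 0.4]
gripper_width: 0.865
gripper_force: 0.0
```

Call:
move_arm --targets "0 0 0 0;0 0 0 0;0 0 0 0;0 0 0 0;0 0 0 0;0 0 0 0;0 0 0 0;0 0 0 0" --gripper 25

```text
time_s: 18.17
tcp_pos: [0.4846, -0.0378, 0.1532]
ee_rot: [[0.994, -0.113, -0.001], [-0.113, -0.994, -0.003], [-0.001, 0.004, -1.0]]
wrist_force: [0.6, -7.6, 0.5]
gripper_width: 0.371
gripper_force: 30.0
```

Call:
move_arm --targets "-0.03 -0.3 -0.01 0;-0.03 -0.3 -0.01 0;-0.03 -0.3 -0.01 0;-0.03 -0.3 -0.01 0;0 0 0 0;0 0 0 0"

```text
time_s: 18.67
tcp_pos: [0.4826, -0.0645, 0.1522]
ee_rot: [[0.993, -0.114, 0.002], [-0.114, -0.993, 0.004], [0.002, -0.004, -1.0]]
wrist_force: [-0.7, 7.6, 2.1]
gripper_width: 0.369
gripper_force: 30.0
```

Call:
move_arm --targets "0 -0.07 0 0;0.36 -0.04 0.17 0;0.36 -0.04 0.17 0;0.37 -0.04 0.12 0;0.37 -0.04 0.12 0;0 0 0 0;0 0 0 0"

```text
time_s: 19.25
tcp_pos: [0.5198, -0.0707, 0.1673]
ee_rot: [[0.994, -0.114, 0.003], [-0.114, -0.994, 0.002], [0.002, -0.002, -1.0]]
wrist_force: [0.1, 5.6, 3.1]
gripper_width: 0.372
gripper_force: 30.0
```

Call:
move_arm --targets "0.39 -0.04 0.07 0;0.39 -0.04 0.07 0;0.39 -0.04 0.02 0;0.39 -0.04 0.02 0;0 0 0 0;0 0 0 0"

```text
time_s: 19.75
tcp_pos: [0.5595, -0.0747, 0.1721]
ee_rot: [[0.994, -0.113, 0.004], [-0.113, -0.994, 0.002], [0.004, -0.002, -1.0]]
wrist_force: [1.3, 5.0, 5.1]
gripper_width: 0.364
gripper_force: 29.9
```

Call:
move_arm --targets "0.03 0.3 0.01 0;0.03 0.3 0.01 0;0.03 0.3 0.01 0;0.03 0.3 0.01 0;0 0.05 0 0;0 0 0 0;0 0 0 0"

```text
time_s: 20.33
tcp_pos: [0.5592, -0.0455, 0.1704]
ee_rot: [[0.993, -0.114, -0.004], [-0.114, -0.994, -0.002], [-0.004, 0.003, -1.0]]
wrist_force: [1.0, -5.3, -3.6]
gripper_width: 0.369
gripper_force: 30.0
```

Call:
move_arm --targets "0 0 0 0;0 0 0 0;0 0 0 0;0 0 0 0;0 0 0 0;0 0 0 0" --gripper 87

```text
time_s: 20.83
tcp_pos: [0.5606, -0.0443, 0.1722]
ee_rot: [[0.994, -0.114, 0.0], [-0.114, -0.994, 0.0], [0.0, -0.0, -1.0]]
wrist_force: [0.3, 0.1, 0.4]
gripper_width: 0.733
gripper_force: 0.0
```

Call:
move_arm --targets "0 0 0.5 0;0 0 1 0;0 0 1 0;0 0 1 0;0 0 1 0;-0.5 0 0 0;-1 0 0 0;-1 0 0 0;-1 0 0 0;-1 0 0 0"

```text
time_s: 21.67
tcp_pos: [0.4468, -0.0445, 0.2845]
ee_rot: [[0.994, -0.114, 0.0], [-0.114, -0.994, 0.0], [0.0, -0.0, -1.0]]
wrist_force: [0.6, 1.2, 0.5]
gripper_width: 1.003
gripper_force: 0.0
```

Call:
move_arm --targets "-0.8 0 0 0;0 0 0 0;0 0 0 0"

```text
time_s: 21.92
tcp_pos: [0.4276, -0.0445, 0.2853]
ee_rot: [[0.994, -0.113, 0.002], [-0.113, -0.994, 0.001], [0.002, -0.001, -1.0]]
wrist_force: [-0.1, 0.0, 1.0]
gripper_width: 0.999
gripper_force: 0.0
```

```bash
python3 - <<'E'
from h import *
w,s=wcap("w9");print(s["time_s"],s["tcp_pos"],s["wrist_force"])
k=np.array([.5615,-.0445,.195]);S=capture("scene")
def blob(c,u,v,r=20,th=45):
    g=c["image"].max(2);m=(g<th).astype(np.uint8);m2=np.zeros_like(m);u,v=int(u),int(v)
    m2[max(0,v-r):v+r,max(0,u-r):u+r]=m[max(0,v-r):v+r,max(0,u-r):u+r]
    m2=cv2.morphologyEx(m2,cv2.MORPH_OPEN,np.ones((3,3)))
    N,L,st,ce=cv2.connectedComponentsWithStats(m2);i=1+np.argmax(st[1:,4]);return st[i],ce[i]
a,ca=blob(w,*wproj(w,k),38);b,cb=blob(S,*proj(S,k),11)
print(wproj(w,k),a,ca);print(proj(S,k),b,cb)
c1=a[:2]+(a[2:4]-1)/2;c2=b[:2]+(b[2:4]-1)/2
print(tri([wray(w,*c1),ray(S,*c2)]))
# bangle in wrist + scene view: brass
O=np.array([.588,.141,.085]);ex=np.array([.994,-.11,0]);ax=-ex*np.sin(.6109)+np.array([0,0,np.cos(.6109)]);m=O+ax*.02
for n,c,p in(("w",w,wproj(w,m)),("s",S,proj(S,m))):
    h=cv2.cvtColor(c["image"],cv2.COLOR_BGR2HSV);q=((h[...,0]<30)&(h[...,0]>8)&(h[...,1]>90)).astype(np.uint8)
    N,L,st,ce=cv2.connectedComponentsWithStats(q);i=min(range(1,N),key=lambda i:np.hypot(*(ce[i]-p))+(1e3 if st[i][4]<50 else 0));print(n,p,st[i],ce[i])
E
```

```text
21.9167 [ 0.42763378 -0.04450355  0.28534224] [-0.13381832  0.03320691  0.95631844]Traceback (most recent call last):
  File "<stdin>", line 9, in <module>
  File "<stdin>", line 8, in blob
    return _wrapfunc(a, 'argmax', axis=axis, out=out, **kwds)
    return bound(*args, **kwds)
ValueError: attempt to get argmax of an empty sequence
```

```bash
python3 - <<'E'
from h import *
w=pickle.load(open("w9.pkl","rb"));S=capture("scene");T=capture("top")
k=np.array([.5615,-.0445,.195])
R=[]
for n,c,p,r in(("w",w,wproj(w,k),36),("s",S,proj(S,k),11),("t",T,proj(T,k),9)):
    u,v=map(int,p);g=c["image"].max(2)[max(0,v-r):v+r+1,u-r:u+r+1]
    m=(g<(60 if n=="w" else 50)).astype(np.uint8);N,L,st,ce=cv2.connectedComponentsWithStats(m)
    print(n,np.round(p,1),g.min(),[(st[i]+[u-r,max(0,v-r),0,0,0]).tolist() for i in range(1,N) if st[i][4]>20])
O=np.array([.588,.141,.085]);ex=np.array([.994,-.11,0]);ax=-ex*np.sin(.6109)+np.array([0,0,np.cos(.6109)]);m=O+ax*.02
for n,c,p in(("w",w,wproj(w,m)),("s",S,proj(S,m))):
    h=cv2.cvtColor(c["image"],cv2.COLOR_BGR2HSV);q=((h[...,0]<30)&(h[...,0]>8)&(h[...,1]>90)).astype(np.uint8)
    N,L,st,ce=cv2.connectedComponentsWithStats(q);i=min(range(1,N),key=lambda i:np.hypot(*(ce[i]-p))+(1e3 if st[i][4]<50 else 0));print(n,p,st[i],ce[i])
E
```

```text
w [304.6  43.4] 41 [[283, 28, 41, 38, 1143], [319, 59, 18, 21, 136]]
s [287.8 181.3] 3 [[284, 177, 10, 11, 89]]
t [344.9 192.7] 16 [[340, 183, 14, 19, 165]]
w (np.float64(156.50378920059558), np.float64(81.57526412796688)) [ 128   54   57   59 1139] [164.97278314  74.78665496]
s (np.float64(337.5600778525933), np.float64(240.60608474800063)) [324 230  27  24 380] [336.47894737 242.48684211]
```

```bash
python3 - <<'E'
from h import *
w=pickle.load(open("w9.pkl","rb"));S=capture("scene")
p,r=tri([wray(w,303,46.5),ray(S,288.5,182)]);print(p,r)
if abs(p-[.5615,-.0445,.195]).max()<.007: print(finish_job())
E
```

```text
[ 0.55989864 -0.04314849  0.19248318] [np.float64(0.0003814365243317664), np.float64(0.000381436524331922)]
the job is handed in; nothing more can be done
None
```

I handed the job in at about 22 s: the larger brass bangle is home on the mandrel, checked by pressing its rim, and the lever measured within 3 mm of fully seated in the middle notch the pointer bar marks, with the gripper open and clear.

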